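Set a weld stud's lean with a pendulum gauge

ROBOT

A 6-joint arm with a two-finger parallel gripper is mounted at the origin on the work surface. World frame = base frame: x ahead of the robot, y to its left, z up, the work surface at z = 0. Lengths are in mm, angles in degrees, forces in N, time in s.
With the tool pointing down it reaches from about 300 to 850 mm from the base axis. Payload 4.2 kg.
Tool frame: the origin (TCP) lies at the very end of the fingers, on their centre line; the grasp point (between the pads) lies 19 mm behind it (env.tcp_to_grasp is the distance from the TCP to the grasp point, in mm); z points along the fingers, y is the line along which they close (so a half turn about z gives the same grasp; the last joint's range is limited). The gripper opens to 91 mm and grips with 3 to 60 N. Pads are 32 mm wide; open, the fingers measure 118 mm over their backs; the gripper's body (76 mm by 178 mm) begins 60 mm behind the grasp point.
Start: joints at [65.546, 18.312, 89.639, -0, 72.044, -1.146], TCP at [227.517, 528.093, 187.876] pointing down, gripper open.
Joint ranges: [-177.97, 177.97], [-48.28, 115.42], [12.27, 149.76], [-77.06, 257.06], [2.81, 150.46], [-146.56, 146.56]. Speed limits (degrees/s): [147.25, 147.25, 180, 180, 180, 180].

INTERFACE

Orientations are given as [roll, pitch, yaw] about the fixed x, y, z axes, in that order (R = Rz(yaw) Ry(pitch) Rx(roll)).
In Python, from workcell import env gives the robot as it stands.
- The arm moves only by the tool move_arm, never from a script. Its argument "plan" is a list of rows, each a list of 3 entries, a list of its own where there are three numbers: the shift along the world's x, y, z in cm, then the turn about the world's z in degrees, then the closure, from 0 (fully open) to 1 (shut). In form: [[[x, y, z], turn, claw], ...]. A call has 1 to 5 rows; each row shifts and turns the commanded pose from where the row before left it; what a row does not reach is not made up. A row lasts 1/10 s, in which the tool goes at most 50 mm and 8.59 degrees, less where a joint would pass 70% of its speed; a pose out of reach is approached as far as the arm can. A call is refused whole if a number of a shift passes 5 or a number of a turn 8.59, either way. A call with a gripper value outside its range is refused whole. The fingers move at their own pace and stop on an object; "squeeze" is the grip in N (left out, the last holds). Time passes only in rows, so rows that do not move let the fingers close. It gives the time, the measured TCP pose, the force, the opening and the grip force at its end, in the units of the state.
- env.state(): the state, without advancing time (a new reading comes with each control period).
- env.grab_frame(name): name is "scene" or "top" or "wrist"; returns a dict with "frame" (400x640x3 uint8, red, green, blue), "z_map" (400x640 float32, mm along the optical axis (not along the pixel's ray), 0 where there is no reading), "fovy" (degrees; the focal length in pixels is half the picture's height over the tangent of half this angle, whatever the lens; pixels are square), "cx", "cy" (the principal point, pixels), "position" and "orientation" of the camera in the world. Camera axes: x right, y down, z forward; pixel columns grow to the right and rows downward; lengths in mm; the calibration is good to about 2 mm. A picture is of the moment at which its call begins.
- env.job_done(): hands the job in; it is judged then, once.
Trained networks look in a picture, given as the dict that the camera call returned (one of the last four; its "shot" number tells which), for a name from the list of things; names that differ only in an ending like _2 or _b are one class to them, and where a whole thing is asked for, a point or a joint stands for the part that bears it (a point fixed in the world has none). Each returns a list of dicts, best first, with "score" (0 to 1); they miss things now and then, are a little off and sometimes report something else, mostly with a low value. They report only what shows in the picture. A call takes as long as a camera call. They do not tell look-alikes from the thing itself.
- env.search_frame(picture, label): "point" ([column, row] in pixels, amid what is visible of it).
- env.landmark_of(picture, label): "point" ([column, row] in pixels: a listed point, or the origin of a listed thing).
The state is a dict: "time_s": time; "qpos": joint angles; "qvel": joint speeds; "effort": joint torques, N m; "ee_pos": TCP position; "ee_rot": TCP orientation; "force": force on the tool from outside, world axes, zero at the start; "torque": the same for the moment, N m; "gripper_width": finger opening in mm; "gripper_force": force on a finger pad.
Only numpy, scipy, OpenCV 4.12 (cv2) and the standard library are available. Lean on these libraries where they do the work, as an engineer would, in place of code of your own. Each camera call takes 0.05 s, during which the arm holds its last target. There are 200 camera calls.

TASK

Set the loose round plate onto the rim of the black pedestal cup so that it sits fully home and level, and let go of it. Then take the angle gauge by its blue grip, stand it upright with its foot on the crown of the plate's stud, and rock it sideways on the stud until its black swinging pointer settles on the red mark. Finish while still holding the gauge there, foot resting on the stud and pointer steady on the mark; set things down gently and leave the clear ring, foot switch and brush where they are.

Things in the scene. Friction and masses are not known exactly. Their poses are not given: they have to be found in the camera images.
- pedestal: Black round pedestal, fixed to the bench: a foot disc 120 mm across and 12 mm thick carrying an open cup of 92 mm outer and 82 mm inner diameter, rim 60 mm above the bench. Origin: centre of its underside; z up.
- pedestal_rim (a point): Centre of the cup's mouth, at rim height (60 mm above the bench).
- plate: Loose aluminium cover plate, 0.3 to 0.55 kg: disc 104 mm across, 8 mm thick; below it a boss 76 mm across, 8 mm deep, foot chamfered 4 mm, that drops into the cup 3 mm clear all round. It starts on the bench on its boss. On it stands a steel stud, shank 26 x 26 mm (sides along the plate's x, y), 16 to 47 mm above the origin, with a lumpy copper crown. Origin: centre of the boss's underside; z up.
- plate_seat (a point): Centre of the disc's underside on the plate (8 mm above the plate's origin); seated, it coincides with point pedestal_rim.
- stud_grip (a point): Point on the shank's axis 40 mm above the plate's origin (24 mm above the disc's top), at which to pinch it.
- stud_top (a point): Highest point of the crown, 58 mm above the plate's origin and 2 mm toward the plate's +y from its axis. The crown is a dome of 16 mm radius, its centre 16 mm below this point, with two lower weld beads on its shoulders.
- gauge: Loose pendulum angle gauge, 0.32 kg, standing upright: steel foot 30 (x) x 70 (y) x 12 (z) mm; white dial plate 8 mm thick (x), 94 wide (y), 11 to 101 mm up; blue grip block 22 (x) x 26 (y) mm, 100 to 136 mm up. Origin: centre of the foot's flat underside; z up; the dial faces the gauge's +x (at yaw 0 away from the robot), y runs across it. Rocking is turning about its x axis.
- gauge_grip (a point): Point inside the blue grip block, on the gauge's z axis 120 mm above its underside, at which to pinch it (along its x or y).
- pointer (a joint): Angle (rad) of the black pointer, a free, lightly damped pendulum before the dial, pivot 92 mm above the gauge's underside: 0 in line with the gauge's -z, positive toward its +y. At rest it hangs plumb, so the gauge turned by -a about its own x from upright makes it read a. It swings about 2.5 times a second and settles within about 2 s.
- mark (a joint): Angle (rad) of the red mark about the same pivot and in the same sense as the pointer's; it is preset on the dial, differs from time to time between 0.14 and 0.36, and stays put.
- pointer_tip (a point): Tip of the pointer, 60 mm from the pivot.
- mark_tip (a point): Point of the red mark that the pointer's tip must meet, 60 mm from the pivot, in the same plane as the pointer's tip.
- lens_ring: Bystander: loose clear ring, 80 mm outer, 62 mm inner diameter, 16 mm high. Origin: centre of its underside.
- foot_switch: Bystander: loose black foot switch lying on the bench, 85 x 130 mm, 27 mm high. Origin: centre of its underside.
- brush: Bystander: loose brush, 170 mm long along its own x (handle toward -x), lying on the bench. Origin: middle of its underside.
There are look-alikes about, which are no part of the job. Leave any turquoise or yellow look-alike of the pedestal alone. Of the things like the gauge, leave any that is pink; of the rest the smaller one is meant.

How it is judged:
By the outcome, as a careful person would: the job done as asked, in the order asked, and still so for the second after the job is handed in, while the arm keeps its last pose, push and grip.
It also fails if it takes over 64 s, if anything falls off the work surface, if the arm or the gripper's body presses on something with over 40 N, if the wrist force passes 120 N, or if a joint passes its speed limit or range.

## Working session

There is one attempt and no reset: what is moved stays moved. The work goes in short steps, Python scripts to look and compute and a tool call to move; the robot and the scene stay as the last step left them, time stands still between calls to the robot, and variables do not carry over. Pictures are saved under pics/ and viewed, at most 10 in all, crops included, and the job is handed in when it is done.

Besides the shell and the picture viewer there is one more tool, called by a JSON object that holds its "api" and its "payload". move_arm: Moves the arm, as the interface text tells. Its arguments: {"type":"object","properties":{"plan":{"type":"array","items":{"type":"array"}},"squeeze":{"type":"number"}},"required":["plan"]}

```bash
mkdir -p pics; ls; cat > h.py <<'E'
import numpy as np, cv2
from scipy.spatial.transform import Rotation as R
from workcell import env
def cam(p):
    f=200/np.tan(np.radians(p['fovy']/2)); o=np.array(p['orientation'],float)
    M=o if o.shape==(3,3) else (R.from_euler('xyz',o,degrees=True).as_matrix() if o.size==3 else R.from_quat(o).as_matrix())
    return f,M,np.array(p['position'],float)
def ray(p,uv):
    f,M,c=cam(p); d=M@np.array([(uv[0]-p['cx'])/f,(uv[1]-p['cy'])/f,1.]); return c,d
def deproj(p,uv,r=1):
    u,v=int(round(uv[0])),int(round(uv[1])); z=p['z_map'][max(v-r,0):v+r+1,max(u-r,0):u+r+1]; z=z[z>0]
    c,d=ray(p,uv); return c+d*np.median(z) if z.size else None
def atz(p,uv,z):
    c,d=ray(p,uv); return c+d*(z-c[2])/d[2]
def proj(p,X):
    f,M,c=cam(p); q=M.T@(np.array(X)-c); return np.array([p['cx']+f*q[0]/q[2],p['cy']+f*q[1]/q[2]])
def tri(a):
    A=np.zeros((3,3));b=np.zeros(3)
    for p,uv in a:
        c,d=ray(p,uv); d=d/np.linalg.norm(d); P=np.eye(3)-np.outer(d,d); A+=P;b+=P@c
    return np.linalg.solve(A,b)
def save(p,n,box=None,s=1):
    im=p['frame'] if box is None else p['frame'][box[1]:box[3],box[0]:box[2]]
    cv2.imwrite('pics/'+n,cv2.resize(im[:,:,::-1],None,fx=s,fy=s,interpolation=cv2.INTER_CUBIC))
E
cat > a.py <<'E'
from h import *
np.set_printoptions(precision=1,suppress=True)
for n in ['scene','top']:
    p=env.grab_frame(n); save(p,n+'1.png'); print(n,p['fovy'],p['cx'],p['cy'],p['position'],p['orientation'],[k for k in p])
    for l in ['pedestal','plate','gauge','lens_ring','foot_switch','brush']:
        for q in env.search_frame(p,l)[:4]: print(' S',l,q['point'],round(q['score'],2),deproj(p,q['point']))
    for l in ['pedestal_rim','plate_seat','stud_grip','stud_top','gauge_grip','gauge','plate','pointer_tip','mark_tip']:
        for q in env.landmark_of(p,l)[:4]: print(' L',l,np.array(q['point']),round(q['score'],2),deproj(p,q['point']))
E
python3 a.py; python3 -c "from workcell import env;print(env.state())"
```

```text
pics
scene 56.3110725664541 317.97534441643444 203.81360614735672 [1027.1   46.7  646.9] [-138.8    0.7  100.4] ['frame', 'z_map', 'fovy', 'cx', 'cy', 'position', 'orientation', 'shot']
 S pedestal [308.9, 240.2] 0.83 [584.5 -62.1  12.2]
 S pedestal [291.7, 319.8] 0.75 [760.3 -58.   14. ]
 S pedestal [296.4, 156.1] 0.74 [ 334.1 -144.6   13.2]
 S plate [449.6, 230.1] 0.76 [528.2 218.9  37.1]
 S gauge [158.8, 206.9] 0.95 [ 614.1 -354.2   94.8]
 S gauge [225.5, 152.7] 0.83 [ 428.9 -284.7   85.7]
 S gauge [241.2, 193.3] 0.76 [ 532.7 -215.7   72.7]
 S lens_ring [362.7, 177.8] 0.7 [374.   28.8   3.7]
 S foot_switch [453.9, 335.1] 0.72 [742.5 219.7  22.9]
 S foot_switch [309.7, 240.6] 0.32 [586.1 -60.1  13.5]
 S foot_switch [449.0, 236.3] 0.23 [528.4 222.6  17. ]
 S brush [202.7, 285.3] 0.96 [ 726.5 -236.8   21.1]
 S brush [237.0, 191.7] 0.34 [ 532.8 -224.2   76.2]
 L pedestal_rim [291.2 310.4] 0.84 [743.  -62.9  13.6]
 L pedestal_rim [314.3 225.9] 0.77 [546.8 -57.8  13.7]
 L pedestal_rim [295.9 148.8] 0.76 [ 311.3 -150.8   17.3]
 L plate_seat [450.4 235.1] 0.7 [527.1 224.8  19.9]
 L plate_
[... 2198 characters left out ...]
0.24 [ 520.4 -217.8   28.9]
{'time_s': 1.6, 'qpos': array([ 6.55479496e+01,  1.83119688e+01,  8.96391915e+01,  5.93459517e-05,
        7.20458430e+01, -1.14801273e+00]), 'qvel': array([-0.05046607, -0.09780574, -0.03524671, -0.02538514,  0.06645126,
        0.05178785]), 'effort': array([ 2.64726968e-04, -4.12344003e+01, -2.32226068e+01,  7.29589281e-02,
        3.77514947e-02, -2.07956515e-05]), 'ee_pos': array([227.49645788, 528.08777592, 187.87393486]), 'ee_rot': array([1.79997003e+02, 3.59452469e-06, 1.56695944e+02]), 'force': array([-0.02045869, -0.23327284, -0.45067835]), 'torque': array([ 0.03700664,  0.0443113 , -0.0082966 ]), 'gripper_force': 0.0, 'gripper_width': 91.00553699521123}
```

View pics/scene1.png

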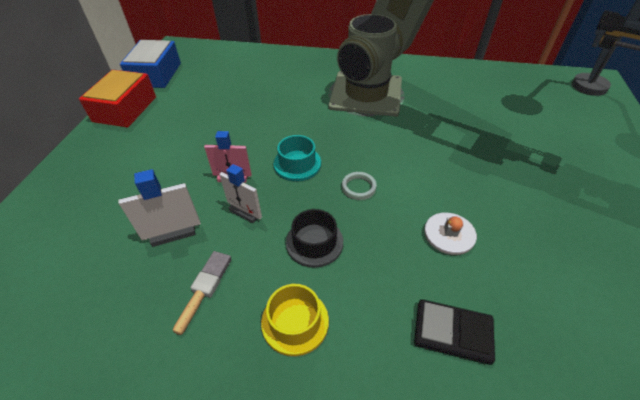

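View pics/top1.png

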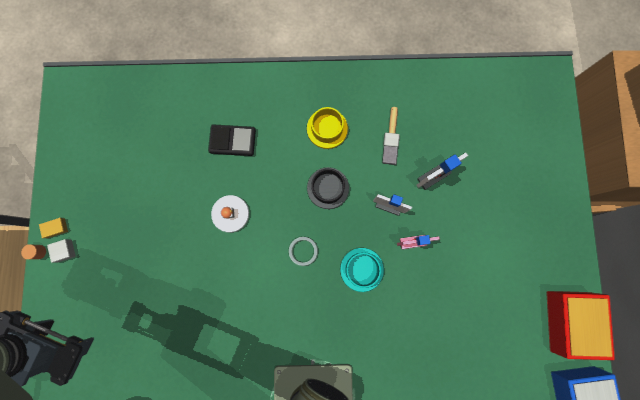

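The gauges are the large white one at scene (160,207), the pink one at (228,155) and the small white one at (241,193). The small white one is meant: it isn't pink and it's smaller than the other white one. The cups are turquoise at (296,157), yellow at (294,318) and black at (314,235), so black it is. I'll confirm in a crop and measure from both cameras.

```bash
cat > b.py <<'E'
from h import *
import pickle
np.set_printoptions(precision=1,suppress=True)
im=cv2.imread('pics/scene1.png'); cv2.imwrite('pics/crop1.png',cv2.resize(im[110:280,100:350],None,fx=3.2,fy=3.2,interpolation=cv2.INTER_CUBIC)[:600])
def cloud(p):
    f,M,c=cam(p); v,u=np.mgrid[0:400,0:640]; z=p['z_map']
    P=np.stack([(u-p['cx'])/f*z,(v-p['cy'])/f*z,z],-1)@M.T+c; return P[z>0],p['frame'][z>0].astype(int)
for n in ['top','scene']:
    p=env.grab_frame(n); pickle.dump(p,open(n+'.pkl','wb')); P,C=cloud(p)
    near=lambda c,r:np.hypot(P[:,0]-c[0],P[:,1]-c[1])<r
    print(n,'bench z',np.median(P[near((450,150),60),2]))
    m=near((580,-57),75)&(P[:,2]>52); q=P[m]; (x,y),r=cv2.minEnclosingCircle(q[:,:2].astype(np.float32)); print('rim',x,y,r,np.median(q[:,2]),len(q))
    m=near((580,-57),75)&(P[:,2]>6)&(P[:,2]<18)
    q=P[m];(x,y),r=cv2.minEnclosingCircle(q[:,:2].astype(np.float32)); print('foot',x,y,r,np.median(q[:,2]))
    m=near((520,223),65)&(P[:,2]>9)&(P[:,2]<20)
    q=P[m];(x,y),r=cv2.minEnclosingCircle(q[:,:2].astype(np.float32)); print('disc',x,y,r,np.median(q[:,2]))
    m=near((520,223),45)&(P[:,2]>24)&(P[:,2]<42); print('shank',m.sum(),P[m].mean(0) if m.any() else '',cv2.minAreaRect(P[m][:,:2].astype(np.float32)) if m.sum()>3 else '')
    m=near((520,223),45)&(P[:,2]>46); print('crown',P[m].mean(0),P[m].max(0),P[m].min(0))
    m=near((525,-215),60)&(P[:,2]>130)&(C[:,2]>C[:,0]+50); print('grip',m.sum(),P[m].mean(0),cv2.minAreaRect(P[m][:,:2].astype(np.float32)))
    m=near((525,-215),60)&(P[:,2]>50)&(P[:,2]<104)&(C.min(1)>110);print('dial',m.sum(),P[m].mean(0),cv2.minAreaRect(P[m][:,:2].astype(np.float32)), cv2.fitLine(P[m][:,:2].astype(np.float32),cv2.DIST_HUBER,0,.01,.01).ravel())
E
python3 b.py
```

```text
top bench z 0.27862041483513167
rim 581.16552734375 -51.1302375793457 46.056724548339844 59.64218562994665 209
foot 581.5504760742188 -58.12006378173828 66.46160125732422 12.17427519862531
disc 513.768798828125 225.8848419189453 52.41173553466797 16.032050638697683
shank 18 [512.  213.9  33.5] ((512.1424560546875, 213.62936401367188), (6.869199275970459, 27.570310592651367), 75.86109924316406)
crown [512.6 226.3  53.5] [526.4 240.3  61.7] [499.1 213.   46. ]
grip 93 [ 524.8 -221.1  135.9] ((525.0277709960938, -221.3680877685547), (25.198230743408203, 21.77965545654297), 68.1501235961914)
dial 75 [ 525.4 -220.3  100.6] ((525.4249267578125, -221.32180786132812), (92.73118591308594, 8.480501174926758), 67.83111572265625) [   0.4    0.9  525.5 -219.8]
scene bench z 1.1412523539273138
rim 582.5374755859375 -52.502620697021484 46.525272369384766 59.94821239746443 480
foot 583.0467529296875 -52.318885803222656 59.78775405883789 13.1493459184735
disc 514.509033203125 225.1122283935547 53.354862213134766 16.905700700534908
shank 91 [523.6 221.5  32.4] ((520.2662963867188, 218.7982177734375), (36.113059997558594, 18.624570846557617), 47.555965423583984)
crown [519.1 224.7  53.3] [529.9 241.5  59.8] [502.1 211.5  46. ]
grip 127 [ 528.9 -220.6  136.1] ((526.5716552734375, -221.74403381347656), (25.465450286865234, 22.96776580810547), 68.56782531738281)
dial 103 [ 531.2 -212.6   99.3] ((526.4545288085938, -222.08456420898438), (94.1181640625, 8.743223190307617), 67.48723602294922) [   0.4    0.9  531.3 -213.5]
```

View pics/crop1.png

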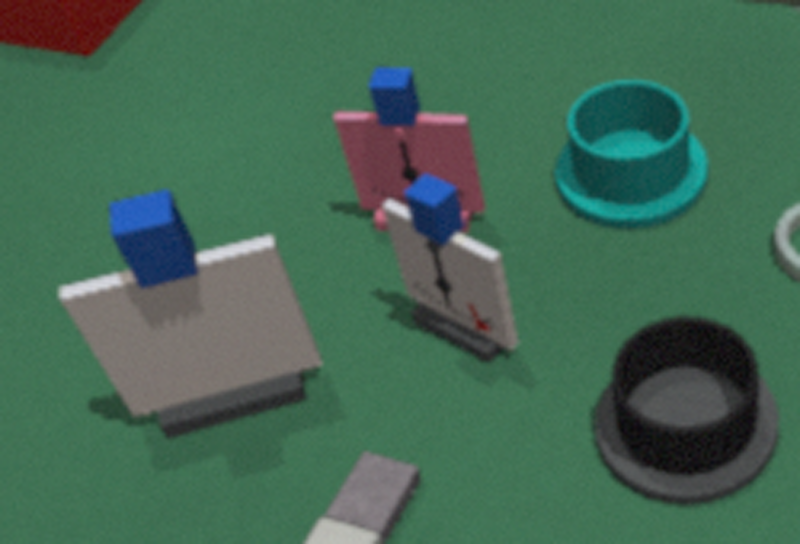

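The crop confirms it: the small white gauge, with blue grip and red mark, is at about crop (440,270), and the black cup is at about (690,400). Its dial faces +x with yaw of about -22°. Now moving over the plate.

{"api": "move_arm", "payload": {"plan": [[[3.2,-3.4,0],0,0],[[3.2,-3.4,0],0,0],[[3.2,-3.4,0],0,0],[[3.2,-3.4,0],0,0],[[3.2,-3.4,0],0,0]]}}

```text
time_s: 2.2
ee_pos: [388.6, 356.7, 188.1]
ee_rot: [180.0, 0.0, 156.7]
force: [1.2, -0.2, -1.1]
gripper_width: 91.4
gripper_force: 0.0
```

{"api": "move_arm", "payload": {"plan": [[[3.2,-3.4,0],0,0],[[3.2,-3.4,0],0,0],[[3.2,-3.4,0],0,0],[[2.5,-2.8,0],0,0],[[0,0,0],0,0]]}}

```text
time_s: 2.7
ee_pos: [511.4, 224.8, 187.7]
ee_rot: [-180.0, 0.1, 156.4]
force: [-0.6, 0.2, -0.8]
gripper_width: 91.3
gripper_force: 0.0
```

```bash
cat > c.py <<'E'
from h import *
import sys
np.set_printoptions(precision=1,suppress=True)
s=env.state(); print(s['time_s'],s['ee_pos'],s['ee_rot'],s['force'],s['gripper_width'])
p=env.grab_frame('wrist'); save(p,sys.argv[1]+'.png'); print(p['position'],p['orientation'],p['fovy'])
import pickle; pickle.dump(p,open(sys.argv[1]+'.pkl','wb'))
for l in sys.argv[2:]:
    for q in env.landmark_of(p,l)[:3]: print(' L',l,np.array(q['point']),round(q['score'],2),deproj(p,q['point']))
E
python3 c.py w1 stud_grip stud_top plate plate_seat
```

```text
2.7 [511.4 224.8 187.7] [-180.     0.1  156.4] [-0.6  0.2 -0.8] 91.2675247566296
[449.9 250.8 383.8] [166.3   0.   66.4] 60.34575625054994
 L stud_grip [320.9 181. ] 0.97 [510.2 227.4  56.8]
 L stud_top [324.2 182.1] 0.78 [512.5 229.9  56.8]
 L plate [318.5 175.5] 0.85 [504.7 227.3  54.5]
 L plate_seat [318.1 171.7] 0.56 [501.5 228.2  51.8]
```

View pics/w1.png

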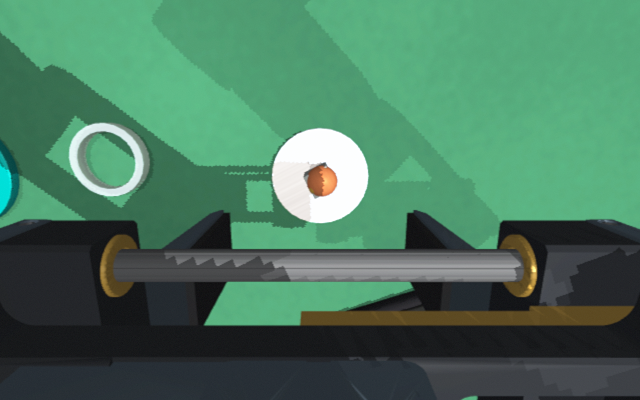

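The plate is at wrist (320,176) with its copper crown at (322,180). The square shank shows behind the crown, rotated. I'll fit its yaw from the clouds.

```bash
cat > d.py <<'E'
from h import *
import pickle
from scipy.optimize import least_squares
np.set_printoptions(precision=1,suppress=True)
def cloud(p):
    f,M,c=cam(p); v,u=np.mgrid[0:400,0:640]; z=p['z_map']
    P=np.stack([(u-p['cx'])/f*z,(v-p['cy'])/f*z,z],-1)@M.T+c; return P[z>0],p['frame'][z>0].astype(int)
p=pickle.load(open('w1.pkl','rb')); save(p,'w1c.png',(260,120,380,230),5)
for n in ['w1','top','scene']:
    P,C=cloud(pickle.load(open(n+'.pkl','rb')))
    d=np.hypot(P[:,0]-513,P[:,1]-225.5)
    m=(d<62)&(P[:,2]>11)&(P[:,2]<21); (x,y),r=cv2.minEnclosingCircle(P[m][:,:2].astype(np.float32)); print(n,'disc',x,y,r)
    m=(d<24)&(P[:,2]>22)&(P[:,2]<46)&(C.max(1)-C.min(1)<60); q=P[m]; print(m.sum())
    if n=='w1': 
        print(q[:60])
    m=(d<30)&(P[:,2]>52);print('crown',P[m].mean(0))
E
python3 d.py
```

```text
w1 disc 513.4173583984375 225.46177673339844 52.03741455078125
87
[[499.5 235.8  26.3]
 [499.5 236.9  29.6]
 [500.8 237.6  23.4]
 [499.8 233.4  25.5]
 [499.7 234.6  29.1]
 [499.7 235.6  31.9]
 [499.7 236.7  34.8]
 [500.3 237.6  33.8]
 [499.8 230.   22.9]
 [500.  231.1  24.9]
 [500.  232.2  27.7]
 [499.7 233.4  33. ]
 [499.6 234.5  36.7]
 [499.7 235.5  38.4]
 [499.7 236.6  41.5]
 [500.2 237.5  40.6]
 [502.8 237.8  25.6]
 [497.3 228.8  41.9]
 [499.7 235.4  44.6]
 [501.3 238.   42.2]
 [497.5 226.6  41.6]
 [501.3 236.9  45.8]
 [502.6 238.6  42.6]
 [503.1 239.5  41.8]
 [497.8 224.2  40.3]
 [504.1 240.   44. ]
 [504.9 240.9  41.2]
 [498.  223.1  42.6]
 [506.  241.4  42.8]
 [500.8 219.2  23.9]
 [507.3 242.   42.9]
 [500.9 216.8  23.6]
 [500.8 218.1  27.7]
 [508.5 242.5  43.6]
 [500.9 214.5  24.8]
 [500.7 215.9  29.3]
 [500.7 217.1  31.8]
 [499.8 218.9  40.8]
 [509.1 242.2  45.7]
 [510.1 243.   42.2]
 [501.1 213.4  26.9]
 [501.  214.7  30.8]
 [500.9 216.   34.2]
 [500.7 217.3  38.2]
 [510.5 242.7  45.4]
 [501.3 212.3  29.7]
 [500.9 213.8  35.3]
 [501.  214.9  37.2]
 [500.9 216.2  40.7]
 [500.7 217.6  44.7]
 [512.1 243.2  43.8]
 [501.2 212.6  36.5]
 [500.9 214.   41.5]
 [501.  215.2  43.3]
 [501.1 216.3  45.4]
 [512.6 242.8  45.9]
 [500.8 213.2  45.9]
 [501.2 214.1  45.9]
 [502.4 216.8  45.5]
 [514.6 243.3  42.7]]
crown [489.3 237.1 321.7]
top disc 513.7578125 225.8594970703125 52.426307678222656
30
crown [512.8 226.9  55.9]
scene disc 514.509033203125 225.1122283935547 53.354862213134766
118
crown [517.6 225.7  55.8]
```

View pics/w1c.png

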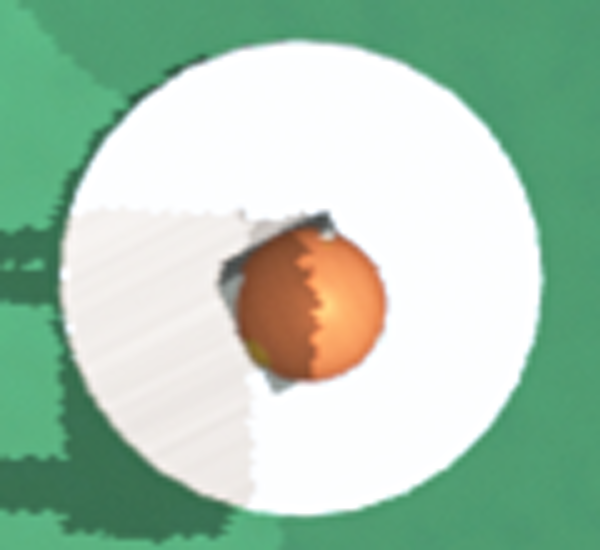

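Shank faces run at about 3.7° (mod 90) and the plate centre is (513.6, 225.7). I'll turn by -62.7° to tool yaw 93.7, which also suits the gauge pinch later.

{"api": "move_arm", "payload": {"plan": [[[0.1,0.05,-1.2],-7.84,0],[[0.1,0.04,-1.2],-7.84,0],[[0,0,-1.2],-7.84,0],[[0,0,-1.2],-7.84,0],[[0,0,-1.2],-7.84,0]]}}

```text
time_s: 3.45
ee_pos: [509.6, 230.3, 127.6]
ee_rot: [180.0, -0.0, 117.3]
force: [0.6, 1.2, -0.3]
gripper_width: 91.4
gripper_force: 0.0
```

{"api": "move_arm", "payload": {"plan": [[[0,0,-1.2],-7.84,0],[[0,0,-1.2],-7.84,0],[[0,0,-1.2],-7.84,0],[[0,0,0],0,0],[[0,0,0],0,0]]}}

```text
time_s: 3.95
ee_pos: [510.1, 229.8, 92.2]
ee_rot: [180.0, -0.0, 94.2]
force: [-0.6, -0.3, 0.3]
gripper_width: 90.8
gripper_force: 0.0
```

```bash
cat > e.py <<'E'
from d import *
E
python3 c.py w2 stud_grip stud_top; sed -i "s/\['w1','top','scene'\]/__import__('sys').argv[1:]/; s/if n=='w1'/if 0/" d.py; python3 d.py w2
```

```text
3.95 [510.1 229.8  92.2] [180.   -0.   94.2] [-0.6 -0.3  0.3] 90.83450264500583
[504.3 294.9 288.4] [166.4  -0.    4.2] 60.34575625054994
 L stud_grip [324.4 210.9] 0.82 [513.7 229.   57.1]
 L stud_top [323.9 213.4] 0.74 [513.5 227.3  57.4]
w2 disc 513.2664184570312 224.93353271484375 52.191444396972656
116
crown [512.1 250.2 206.5]
```

{"api": "move_arm", "payload": {"plan": [[[0.33,-0.44,-2.5],0,0],[[0,0,-2.5],0,0],[[0,0,-1.5],0,0],[[0,0,-0.5],0,0],[[0,0,0],0,0]]}}

```text
time_s: 4.6
ee_pos: [513.8, 224.6, 21.8]
ee_rot: [-180.0, 0.0, 94.0]
force: [0.4, -1.0, 0.2]
gripper_width: 91.2
gripper_force: 0.0
```

{"api": "move_arm", "payload": {"plan": [[[0,0,0],0,0.8],[[0,0,0],0,0.8],[[0,0,0],0,0.8],[[0,0,0],0,0.8],[[0,0,0],0,0.8]], "squeeze": 35}}

```text
time_s: 5.1
ee_pos: [513.9, 224.7, 22.2]
ee_rot: [180.0, -0.0, 94.0]
force: [-0.0, 0.3, 0.0]
gripper_width: 53.9
gripper_force: 0.0
```

{"api": "move_arm", "payload": {"plan": [[[0,0,0],0,0.9],[[0,0,0],0,0.9],[[0,0,0],0,0.9],[[0,0,0],0,0.9],[[0,0,0],0,0.9]]}}

```text
time_s: 5.6
ee_pos: [513.8, 224.6, 21.6]
ee_rot: [-180.0, 0.0, 94.0]
force: [1.8, 0.1, -2.1]
gripper_width: 25.8
gripper_force: 31.9
```

{"api": "move_arm", "payload": {"plan": [[[0,0,0.5],0,0.9],[[0,0,2],0,0.9],[[0,0,3],0,0.9],[[0,0,2.5],0,0.9],[[0,0,0],0,0.9]]}}

```text
time_s: 6.1
ee_pos: [516.0, 225.5, 105.0]
ee_rot: [179.6, -0.1, 94.0]
force: [1.1, -0.1, -5.9]
gripper_width: 25.9
gripper_force: 31.4
```

```bash
cat > f.py <<'E'
from h import *
import sys,pickle
np.set_printoptions(precision=2,suppress=True)
def cloud(p):
    f,M,c=cam(p); v,u=np.mgrid[0:400,0:640]; z=p['z_map']
    P=np.stack([(u-p['cx'])/f*z,(v-p['cy'])/f*z,z],-1)@M.T+c; return P[z>0],p['frame'][z>0].astype(int)
# plate top while held: fit plane + circle
if __name__=='__main__':
    s=env.state(); e=s['ee_pos']; zt=float(sys.argv[1]); print(s['time_s'],e,s['ee_rot'],s['force'],s['torque'],s['gripper_width'],s['gripper_force'])
    for n in sys.argv[2:]:
        p=env.grab_frame(n); save(p,n+'_l.png'); pickle.dump(p,open(n+'_l.pkl','wb')); P,C=cloud(p)
        m=(np.hypot(P[:,0]-e[0],P[:,1]-e[1])<60)&(abs(P[:,2]-zt)<6); q=P[m]
        (x,y),r=cv2.minEnclosingCircle(q[:,:2].astype(np.float32)); A=np.c_[q[:,:2]-[x,y],np.ones(len(q))]
        w=np.ones(len(q),bool)
        for _ in range(4):
            k=np.linalg.lstsq(A[w],q[w,2],rcond=None)[0]; w=abs(A@k-q[:,2])<1.5
        print(n,len(q),'centre',x,y,r,'plane tilt deg',np.degrees(k[:2]),'z',k[2])
E
python3 f.py 95 wrist top scene
```

```text
6.1 [516.02 225.51 105.05] [179.61  -0.13  93.97] [ 1.05 -0.07 -5.94] [ 0.01 -0.04 -0.01] 25.867132465491647 31.41960382461548
wrist 11012 centre 515.4254760742188 226.06802368164062 52.241764068603516 plane tilt deg [0.36 0.7 ] z 98.83187617589876
top 491 centre 512.97119140625 213.7303466796875 49.81106185913086 plane tilt deg [0.81 1.23] z 96.89263911521137
scene 1433 centre 513.8555908203125 223.98146057128906 52.94259262084961 plane tilt deg [-0.2   0.65] z 96.6390350946977
```

{"api": "move_arm", "payload": {"plan": [[[0.5,-2,0],0,0.9],[[0.9,-3.6,0],0,0.9],[[0.9,-3.6,0],0,0.9],[[0.9,-3.6,0],0,0.9],[[0.9,-3.6,0],0,0.9]]}}

```text
time_s: 6.75
ee_pos: [553.4, 59.1, 99.6]
ee_rot: [-179.7, 0.0, 94.0]
force: [0.3, -0.1, -4.0]
gripper_width: 26.0
gripper_force: 31.4
```

{"api": "move_arm", "payload": {"plan": [[[0.9,-3.6,0],0,0.9],[[0.9,-3.6,0],0,0.9],[[0.6,-2.6,0],0,0.9],[[0.2,-1.5,0],0,0.9],[[0,0,0],0,0.9]]}}

```text
time_s: 7.25
ee_pos: [579.9, -53.9, 100.2]
ee_rot: [-179.8, -0.0, 93.8]
force: [0.8, 0.6, -5.4]
gripper_width: 26.3
gripper_force: 31.4
```

```bash
python3 f.py 97 wrist top scene
```

```text
7.25 [579.9  -53.89 100.17] [-179.82   -0.01   93.84] [ 0.8   0.65 -5.45] [-0.1   0.07  0.05] 26.254395881861956 31.401498913764954
wrist 11041 centre 579.3128051757812 -54.04169845581055 52.16181945800781 plane tilt deg [-0.14 -0.68] z 93.9616861433258
top 99 centre 578.2347412109375 -49.780155181884766 51.610679626464844 plane tilt deg [-0.97  0.53] z 95.33584079142881
scene 1254 centre 580.957275390625 -50.087860107421875 52.30927276611328 plane tilt deg [-0.36  0.88] z 96.22861989287132
```

{"api": "move_arm", "payload": {"plan": [[[0.1,0,-1],0,0.9],[[0,0,0],0,0.9],[[0,0,0],0,0.9]]}}

```text
time_s: 7.7
ee_pos: [581.3, -51.6, 91.3]
ee_rot: [-179.9, -0.0, 94.0]
force: [-0.1, -0.3, -4.7]
gripper_width: 25.8
gripper_force: 31.4
```

```bash
cat > g.py <<'E'
from f import *
for n in ['scene','top']:
    p=env.grab_frame(n); pickle.dump(p,open(n+'_l.pkl','wb')); P,C=cloud(p)
    d=np.hypot(P[:,0]-582,P[:,1]+52)
    m=(d<75)&(P[:,2]>6)&(P[:,2]<18); print(n,'foot',cv2.minEnclosingCircle(P[m][:,:2].astype(np.float32)))
    m=(d<65)&(P[:,2]>78)&(P[:,2]<92)&(C.min(1)>120); print('disc',cv2.minEnclosingCircle(P[m][:,:2].astype(np.float32)),np.median(P[m,2]))
s=env.state(); print(s['time_s'],s['ee_pos'],s['ee_rot'],s['force'])
save(p,'x.png')
p=pickle.load(open('scene_l.pkl','rb')); save(p,'placing.png',(240,120,400,280),3.7)
E
python3 g.py
```

```text
scene foot ((583.1578369140625, -52.650611877441406), 59.969635009765625)
disc ((581.9196166992188, -49.903499603271484), 52.274932861328125) 86.71317842652081
top foot ((594.9616088867188, -52.386146545410156), 63.77223205566406)
disc ((582.0106201171875, -49.71138381958008), 51.610145568847656) 86.70531887393463
7.8 [581.87 -51.95  91.9 ] [179.99  -0.    94.01] [ 0.1  -0.14 -4.93]
```

View pics/placing.png

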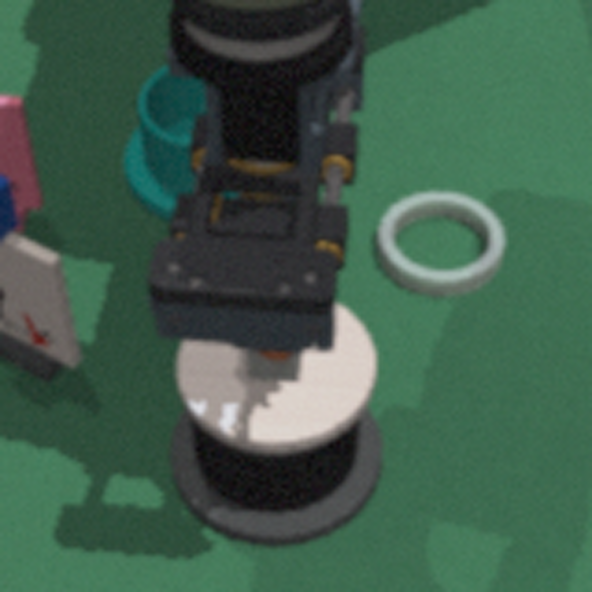

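Scene crop: the plate is held level over the black cup, disc centre about (275,370) and cup about (275,450). I'll nudge y by -1 mm and lower it gently.

{"api": "move_arm", "payload": {"plan": [[[0,-0.1,-0.6],0,0.9],[[0,0,-0.4],0,0.9],[[0,0,-0.2],0,0.9],[[0,0,-0.2],0,0.9],[[0,0,0],0,0.9]]}}

```text
time_s: 8.3
ee_pos: [581.6, -53.4, 77.5]
ee_rot: [-180.0, -0.0, 94.0]
force: [0.6, -0.4, -3.5]
gripper_width: 25.8
gripper_force: 31.4
```

{"api": "move_arm", "payload": {"plan": [[[0,0,-0.15],0,0.9],[[0,0,-0.15],0,0.9],[[0,0,-0.1],0,0.9],[[0,0,0],0,0.9]]}}

```text
time_s: 8.7
ee_pos: [581.8, -53.4, 73.8]
ee_rot: [180.0, -0.0, 94.0]
force: [-0.4, -1.1, -4.2]
gripper_width: 25.9
gripper_force: 31.4
```

{"api": "move_arm", "payload": {"plan": [[[0,0,-0.1],0,0.9],[[0,0,-0.1],0,0.9],[[0,0,0],0,0.9]]}}

```text
time_s: 9.0
ee_pos: [581.9, -53.4, 73.5]
ee_rot: [179.9, 0.0, 94.0]
force: [-3.0, 1.4, 5.0]
gripper_width: 26.1
gripper_force: 33.4
```

Contact at the expected seat height. Releasing and checking.

{"api": "move_arm", "payload": {"plan": [[[0,0,0],0,0.6],[[0,0,0],0,0.3],[[0,0,0],0,0],[[0,0,0],0,0],[[0,0,0],0,0]]}}

```text
time_s: 9.5
ee_pos: [582.0, -53.4, 71.8]
ee_rot: [180.0, 0.0, 94.0]
force: [-0.5, -0.3, -0.1]
gripper_width: 62.9
gripper_force: 0.0
```

{"api": "move_arm", "payload": {"plan": [[[0,0,1],0,0],[[0,0,3],0,0],[[0,0,4],0,0],[[0,0,2],0,0],[[0,0,0],0,0]]}}

```text
time_s: 10.0
ee_pos: [584.2, -53.7, 176.2]
ee_rot: [179.5, 0.1, 94.0]
force: [0.3, -0.3, 0.6]
gripper_width: 90.9
gripper_force: 0.0
```

```bash
cat > g2.py <<'E'
from f import *
for n in ['wrist','scene','top']:
    p=env.grab_frame(n); pickle.dump(p,open(n+'_s.pkl','wb')); P,C=cloud(p)
    d=np.hypot(P[:,0]-582,P[:,1]+52)
    m=(d<60)&(P[:,2]>60)&(P[:,2]<75)&(C.min(1)>90); q=P[m]; (x,y),r=cv2.minEnclosingCircle(q[:,:2].astype(np.float32))
    A=np.c_[q[:,:2]-[x,y],np.ones(len(q))]; k=np.linalg.lstsq(A,q[:,2],rcond=None)[0]; print(n,len(q),'disc',x,y,r,'tilt',np.degrees(k[:2]),'z',k[2])
    m=(d<25)&(P[:,2]>100)&(P[:,2]<118)&(C[:,0]>C[:,2]+60); q=P[m]
    if len(q)>10:
        A=np.c_[2*q,np.ones(len(q))]; k=np.linalg.lstsq(A,(q**2).sum(1),rcond=None)[0]; print(' dome c',k[:3],'R',np.sqrt(k[3]+k[:3]@k[:3]),'max z',np.sort(q[:,2])[-5:],q[q[:,2].argmax()])
    for l in ['stud_top']:
        for t in env.landmark_of(p,l)[:2]: print(' ',l,t['point'],t['score'],deproj(p,t['point']))
s=env.state(); print(s['time_s'],s['ee_pos'],s['ee_rot'],s['force'])
p=pickle.load(open('wrist_s.pkl','rb')); u,v=proj(p,[582,-52,100]).astype(int); u0,v0=max(u-80,0),max(v-70,0); print(u,v,u0,v0); save(p,'seated.png',(u0,v0,u0+170,v0+140),4)
E
python3 g2.py
```

```text
wrist 8820 disc 581.4331665039062 -52.95506286621094 51.998626708984375 tilt [0.03 0.  ] z 67.42248029181748
 dome c [581.21 -50.93  94.19] R 15.363064387373319 max z [110.3  110.37 110.48 110.5  111.18] [575.8  -48.71 111.18]
  stud_top [312.6, 192.3] 0.78 [579.41 -49.16 109.24]
scene 1514 disc 582.4639282226562 -53.598758697509766 52.92529296875 tilt [-0.6  -0.21] z 69.0042217033124
 dome c [582.96 -50.47  97.58] R 13.866986860134235 max z [111.63 111.74 111.76 111.87 112.02] [584.76 -51.04 112.02]
  stud_top [311.5, 209.6] 0.58 [583.75 -54.12 111.39]
top 98 disc 578.7708740234375 -11.418214797973633 30.469581604003906 tilt [-0.29 -0.06] z 67.63950509127729
10.3 [580.95 -53.33 170.42] [-179.84   -0.03   93.97] [0.23 0.38 0.64]
315 193 235 123
```

View pics/seated.png

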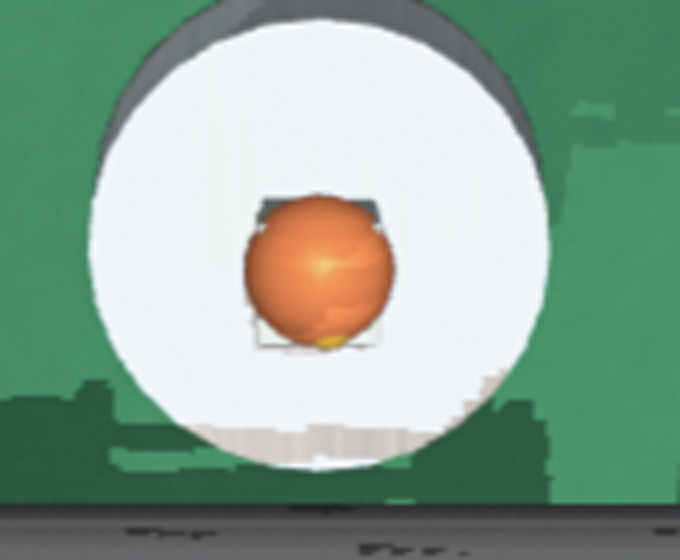

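The plate is seated: level to 0.03°, top at about 68 mm, disc centred at crop (320,245), crown at (320,270) with one bead at (330,342). Crown top is about (581.3, -51, 110). Now on to the small gauge.

{"api": "move_arm", "payload": {"plan": [[[-1.4,-4.2,0.8],-6.5,0],[[-1.4,-4.2,0.8],-6.5,0],[[-1.4,-4.2,0.4],-6.5,0],[[-1.3,-4.2,0],-6.5,0],[[0,0,0],0,0]]}}

```text
time_s: 10.8
ee_pos: [524.9, -225.8, 191.0]
ee_rot: [-179.9, 0.1, 67.6]
force: [0.5, 0.6, 0.2]
gripper_width: 91.5
gripper_force: 0.0
```

```bash
cat > g3.py <<'E'
from f import *
for n in ['wrist','wrist']:
    p=env.grab_frame(n); P,C=cloud(p)
    d=np.hypot(P[:,0]-526,P[:,1]+221)
    m=(d<25)&(P[:,2]>130)&(P[:,2]<142)&(C[:,2]>C[:,0]+50); q=P[m]; print('grip top',len(q),cv2.minAreaRect(q[:,:2].astype(np.float32)),np.median(q[:,2]))
    m=(d<65)&(P[:,2]>98)&(P[:,2]<105)&(C.min(1)>90); q=P[m]; print('dial top',len(q),cv2.minAreaRect(q[:,:2].astype(np.float32)),np.median(q[:,2]))
    for t in env.landmark_of(p,'gauge_grip')[:2]: print(t['point'],t['score'],deproj(p,t['point']))
s=env.state(); print(s['time_s'],s['ee_pos'],s['ee_rot'])
save(p,'w3.png')
p=env.grab_frame('scene'); pickle.dump(p,open('scene_g.pkl','wb'))
for l in ['pointer_tip','mark_tip','gauge']:
    for t in env.landmark_of(p,l)[:3]: print(l,t['point'],t['score'])
E
python3 g3.py
```

```text
grip top 972 ((525.6242065429688, -222.56858825683594), (25.188085556030273, 21.47271156311035), 67.096435546875) 135.26023182408193
dial top 637 ((525.0543823242188, -222.74307250976562), (93.66834259033203, 7.595218658447266), 67.7087631225586) 100.29637733759336
[315.1, 192.1] 0.95 [ 525.06 -218.07  134.99]
[235.4, 302.9] 0.72 [ 429.47 -278.76  135.34]
grip top 972 ((525.011474609375, -222.76829528808594), (25.99020004272461, 21.490230560302734), 68.1756362915039) 135.2170640550002
dial top 638 ((525.2898559570312, -223.1043243408203), (93.43356323242188, 7.655305862426758), 67.66771697998047) 100.30434438074877
[237.0, 305.5] 0.88 [ 431.26 -277.78  135.16]
[318.0, 199.2] 0.67 [ 526.29 -219.77  135.58]
11.0 [ 526.81 -220.49  191.19] [-179.92   -0.03   68.04]
pointer_tip [227.8, 172.0] 0.62
pointer_tip [242.5, 205.3] 0.44
mark_tip [203.2, 294.9] 0.53
gauge [172.0, 232.8] 0.86
gauge [233.9, 176.8] 0.86
gauge [245.2, 211.0] 0.55
```

{"api": "move_arm", "payload": {"plan": [[[-0.14,-0.2,-3],0,0],[[0,0,-3],0,0],[[0,0,-1.8],0,0],[[0,0,-1],0,0],[[0,0,0],0,0]]}}

```text
time_s: 11.7
ee_pos: [524.9, -222.6, 102.7]
ee_rot: [-179.9, -0.0, 68.0]
force: [0.2, 0.1, 0.7]
gripper_width: 91.1
gripper_force: 0.0
```

{"api": "move_arm", "payload": {"plan": [[[0,0,0],0,0.9],[[0,0,0],0,0.9],[[0,0,0],0,0.9],[[0,0,0],0,0.9],[[0,0,0],0,0.9]], "squeeze": 20}}

```text
time_s: 12.2
ee_pos: [525.6, -223.5, 104.3]
ee_rot: [180.0, 0.0, 68.0]
force: [-0.6, -0.7, 0.0]
gripper_width: 54.2
gripper_force: 0.0
```

{"api": "move_arm", "payload": {"plan": [[[0,0,0],0,0.9],[[0,0,0],0,0.9],[[0,0,0],0,0.9],[[0,0,0],0,0.9],[[0,0,0],0,0.9]]}}

```text
time_s: 12.7
ee_pos: [525.4, -223.4, 103.8]
ee_rot: [-180.0, 0.0, 68.0]
force: [-0.0, -0.1, -0.3]
gripper_width: 22.0
gripper_force: 20.0
```

{"api": "move_arm", "payload": {"plan": [[[0,0,0.5],0,0.9],[[0,0,2.5],0,0.9],[[0,0,4],0,0.9],[[0,0,4],0,0.9],[[0,0,2.5],0,0.9]]}}

```text
time_s: 13.2
ee_pos: [526.1, -223.7, 241.9]
ee_rot: [179.8, 0.0, 68.0]
force: [0.1, -0.3, -3.0]
gripper_width: 21.5
gripper_force: 20.0
```

{"api": "move_arm", "payload": {"plan": [[[0.6,2,0],5,0.9],[[1.2,4,0],5,0.9],[[1.4,4.2,0],5,0.9],[[1.2,4,0],5,0.9],[[0.8,2,0],5,0.9]]}}

```text
time_s: 13.7
ee_pos: [577.5, -57.9, 238.5]
ee_rot: [-180.0, -0.1, 93.3]
force: [0.2, -1.6, -2.9]
gripper_width: 21.8
gripper_force: 20.0
```

{"api": "move_arm", "payload": {"plan": [[[0.4,1,0],5,0.9],[[0,0,0],0,0.9],[[0,0,0],0,0.9],[[0,0,0],0,0.9],[[0,0,0],0,0.9]]}}

```text
time_s: 14.2
ee_pos: [581.1, -52.3, 238.9]
ee_rot: [-180.0, 0.0, 97.9]
force: [0.8, -0.1, -3.4]
gripper_width: 21.4
gripper_force: 20.0
```

```bash
cat > k.py <<'E'
from f import *
# gauge state seen from the scene camera
def look(name=None):
    p=env.grab_frame('scene'); pickle.dump(p,open('scene_k.pkl','wb')); P,C=cloud(p); e=env.state()['ee_pos']
    d=np.hypot(P[:,0]-e[0],P[:,1]-e[1])
    m=(d<75)&(P[:,2]>e[2]-90)&(P[:,2]<e[2]-5)&(C.min(1)>95)&(C.max(1)-C.min(1)<40); q=P[m]
    c=np.median(q,0)
    for _ in range(4):
        U,S,V=np.linalg.svd(q-q.mean(0),full_matrices=False); n=V[2]; q=q[abs((q-q.mean(0))@n)<2.5]
    n=n*np.sign(n[0]); h=np.cross([0,0,1],n); h/=np.linalg.norm(h); v=np.cross(n,h)
    ab=np.c_[(q-q.mean(0))@h,(q-q.mean(0))@v].astype(np.float32); r=cv2.minAreaRect(ab)
    print('dial pts',len(q),'mean',q.mean(0),'normal',n,'yaw',np.degrees(np.arctan2(n[1],n[0])),'rect',r)
    for l in ['pointer_tip','mark_tip','gauge']:
        for t in env.landmark_of(p,l)[:3]: print(l,np.array(t['point']),round(t['score'],2))
    return p
if __name__=='__main__':
    s=env.state(); print(s['time_s'],s['ee_pos'],s['ee_rot'],s['force'])
    p=look(); u,v=proj(p,s['ee_pos']).astype(int); b=(u-60,v-40,u+70,v+110); print(b); save(p,sys.argv[1]+'.png',b,4)
    for w in sys.argv[2:]:
        p=env.grab_frame('wrist'); save(p,'wk.png')
E
python3 k.py k1
```

```text
14.2 [581.09 -52.3  238.86] [-179.99    0.01   97.86] [ 0.85 -0.13 -3.41]
dial pts 1567 mean [584.96 -52.08 194.66] normal [ 0.99  0.14 -0.  ] yaw 7.7641820823853775 rect ((0.1719207763671875, -3.244476318359375), (85.00050354003906, 93.1323471069336), 89.86328887939453)
pointer_tip [313.4 192.1] 0.53
pointer_tip [451.7 333.6] 0.52
pointer_tip [228.3 172.5] 0.43
mark_tip [320.1 192.5] 0.53
mark_tip [312.1 247.2] 0.23
gauge [316.1 198. ] 0.86
gauge [171.6 228.2] 0.76
gauge [235.1 177.5] 0.72
(np.int64(250), np.int64(117), np.int64(380), np.int64(267))
```

View pics/k1.png

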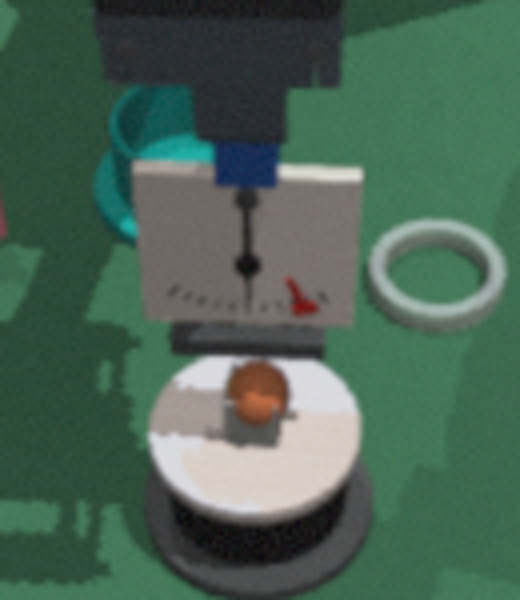

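The gauge hangs upright over the stud: dial at crop (250,245), pointer plumb from (247,200) to (249,310), red mark near (300,298), crown at (258,392). Now computing the mark angle.

```bash
cat > m.py <<'E'
from f import *
p=pickle.load(open('scene_k.pkl','rb')); F=p['frame'].astype(int)
yaw=np.radians(7.8); n=np.array([np.cos(yaw),np.sin(yaw),0]); h=np.array([-n[1],n[0],0])
O=np.array([581.1,-51.9,135.1])
v,u=np.mgrid[150:210,280:350]; u=u.ravel();v=v.ravel(); c=F[v,u]
def onplane(us,vs,off):
    out=[]
    for a,b in zip(us,vs):
        c0,d=ray(p,(a,b)); t=((O+n*off-c0)@n)/(d@n); X=c0+d*t-O; out.append((X@h,X[2]))
    return np.array(out)
red=(c[:,0]-c[:,1:].max(1)>30); blk=(c.max(1)<75)
for off in (6,9):
    r=onplane(u[red],v[red],off); b=onplane(u[blk],v[blk],off)
    k=(abs(b[:,0])<12)&(b[:,1]>28)&(b[:,1]<100); b=b[k]
    print('off',off,'red n',len(r)); 
    piv=np.array([np.median(b[(b[:,1]>84),0]),92]); print('black col by z',[(z,round(b[(abs(b[:,1]-z)<4),0].mean(),1)) for z in (36,44,52,60,68,76,84,92)])
    k=np.hypot(*(r-piv).T); a=np.degrees(np.arctan2(r[:,0]-piv[0],piv[1]-r[:,1]))
    for x in np.argsort(k): print(r[x],round(k[x],1),round(a[x],1),c[red][x]) if off==6 else 0
    print('mean ang',a.mean(), 'tip', a[abs(k-60)<4])
E
python3 m.py
```

```text
off 6 red n 56
black col by z [(36, np.float64(nan)), (44, np.float64(-0.7)), (52, np.float64(-0.4)), (60, np.float64(-0.8)), (68, np.float64(0.1)), (76, np.float64(0.2)), (84, np.float64(-0.1)), (92, np.float64(-0.1))]
[15.93 44.62] 50.0 18.8 [132  96  91]
[17.67 44.68] 50.6 20.6 [128  85  80]
[15.91 42.12] 52.4 17.9 [123  85  82]
[17.65 42.18] 52.9 19.7 [114  51  49]
[19.39 42.24] 53.5 21.5 [113  73  69]
[17.64 39.66] 55.3 18.8 [108  54  55]
[19.39 39.72] 55.8 20.5 [109  51  50]
[21.13 39.78] 56.4 22.2 [115  81  79]
[17.63 37.13] 57.7 18.0 [110  77  73]
[19.38 37.19] 58.2 19.6 [102  34  31]
[21.13 37.25] 58.7 21.3 [107  58  57]
[19.37 34.64] 60.6 18.8 [104  49  45]
[21.13 34.7 ] 61.1 20.4 [106  43  44]
[22.88 34.76] 61.7 21.9 [115  74  72]
[19.36 32.08] 63.0 18.1 [98 57 57]
[21.12 32.14] 63.5 19.6 [101  30  28]
[22.88 32.2 ] 64.1 21.1 [111  56  54]
[24.64 32.26] 64.7 22.6 [104  72  72]
[19.36 29.5 ] 65.5 17.3 [85 53 50]
[21.12 29.56] 66.0 18.8 [98 31 28]
[22.88 29.62] 66.5 20.3 [105  35  33]
[24.65 29.69] 67.1 21.7 [109  39  38]
[26.41 29.75] 67.7 23.1 [125  60  55]
[19.35 26.91] 6
[... 1203 characters left out ...]
109.7 -1.5 [112  70  51]
[ -4.99 -17.75] 109.9 -2.5 [112  74  59]
mean ang 15.35170261768685 tip [22.19 17.97 19.62 21.25 18.81 20.38 21.93 18.05 19.58]
off 9 red n 56
black col by z [(36, np.float64(nan)), (44, np.float64(-0.6)), (52, np.float64(-0.2)), (60, np.float64(-0.5)), (68, np.float64(0.2)), (76, np.float64(0.4)), (84, np.float64(0.4)), (92, np.float64(0.0))]
mean ang 16.059132867909373 tip [19.74 21.38 22.98 18.91 20.49 22.05 23.58 18.14 19.68 21.18]m.py:16: RuntimeWarning: Mean of empty slice.
  piv=np.array([np.median(b[(b[:,1]>84),0]),92]); print('black col by z',[(z,round(b[(abs(b[:,1]-z)<4),0].mean(),1)) for z in (36,44,52,60,68,76,84,92)])
  ret = ret.dtype.type(ret / rcount)
```

Mark is at about 20° (0.35 rad). Lowering the foot onto the crown.

{"api": "move_arm", "payload": {"plan": [[[0.05,0.2,-0.7],0,0.9],[[0,0,-0.8],0,0.9],[[0,0,-0.4],0,0.9],[[0,0,-0.2],0,0.9],[[0,0,0],0,0.9]]}}

```text
time_s: 14.9
ee_pos: [581.7, -49.4, 217.3]
ee_rot: [-179.9, -0.0, 98.0]
force: [0.1, -0.9, -3.7]
gripper_width: 21.5
gripper_force: 20.0
```

{"api": "move_arm", "payload": {"plan": [[[0,0,-0.1],0,0.9],[[0,0,-0.1],0,0.9],[[0,0,0],0,0.9]]}}

```text
time_s: 15.2
ee_pos: [581.9, -49.4, 215.9]
ee_rot: [180.0, 0.0, 98.0]
force: [0.8, 0.4, -2.6]
gripper_width: 21.8
gripper_force: 20.0
```

{"api": "move_arm", "payload": {"plan": [[[0,0,-0.1],0,0.9],[[0,0,-0.1],0,0.9],[[0,0,0],0,0.9]]}}

```text
time_s: 15.5
ee_pos: [582.0, -49.4, 213.9]
ee_rot: [180.0, -0.0, 98.0]
force: [-0.1, -0.5, -2.7]
gripper_width: 21.8
gripper_force: 20.0
```

{"api": "move_arm", "payload": {"plan": [[[0,0,-0.05],0,0.9],[[0,0,0],0,0.9]]}}

```text
time_s: 15.7
ee_pos: [582.0, -49.4, 213.7]
ee_rot: [180.0, 0.0, 98.0]
force: [-0.0, -0.0, -2.3]
gripper_width: 21.4
gripper_force: 20.0
```

{"api": "move_arm", "payload": {"plan": [[[0,0,-0.05],0,0.9],[[0,0,-0.05],0,0.9],[[0,0,0],0,0.9]]}}

```text
time_s: 16.0
ee_pos: [582.3, -49.5, 213.5]
ee_rot: [179.9, 0.0, 98.0]
force: [-0.2, -0.5, 6.4]
gripper_width: 21.8
gripper_force: 20.0
```

Contact with about 9 N. Now easing the squeeze and rocking the top toward gauge +y, about 5° at a time.

{"api": "move_arm", "payload": {"plan": [[[0,0,0],0,0.9],[[-0.05,0.35,0],0,0.9],[[-0.05,0.35,-0.02],0,0.9],[[-0.05,0.36,-0.02],0,0.9],[[0,0,0],0,0.9]], "squeeze": 10}}

```text
time_s: 16.5
ee_pos: [581.0, -38.3, 212.7]
ee_rot: [179.9, 0.0, 98.0]
force: [0.2, 0.2, 6.7]
gripper_width: 21.9
gripper_force: 10.0
```

```bash
python3 k.py k2
```

```text
16.5 [581.   -38.32 212.71] [179.88   0.01  98.  ] [0.17 0.16 6.67]
dial pts 1413 mean [585.43 -44.21 169.57] normal [ 0.99  0.14 -0.01] yaw 8.008263451444162 rect ((-0.27999114990234375, -2.7928237915039062), (87.02928161621094, 95.27289581298828), 86.66102600097656)
pointer_tip [229.2 170.7] 0.55
pointer_tip [318.8 200.4] 0.48
mark_tip [324.1 203. ] 0.43
gauge [233.6 178.5] 0.96
gauge [171.6 231.7] 0.79
gauge [315.  206.8] 0.76
(np.int64(259), np.int64(130), np.int64(389), np.int64(280))
```

{"api": "move_arm", "payload": {"plan": [[[-0.05,0.35,-0.03],0,0.9],[[-0.05,0.35,-0.04],0,0.9],[[-0.05,0.35,-0.05],0,0.9],[[0,0,0],0,0.9]]}}

```text
time_s: 17.1
ee_pos: [579.3, -27.7, 211.2]
ee_rot: [179.9, -0.0, 98.0]
force: [0.2, -0.0, 4.9]
gripper_width: 21.9
gripper_force: 10.0
```

```bash
python3 k.py k3
```

```text
17.1 [579.25 -27.68 211.19] [179.92  -0.01  98.01] [ 0.17 -0.05  4.91]
dial pts 1392 mean [584.61 -39.24 168.75] normal [ 0.99  0.14 -0.  ] yaw 7.962123360409773 rect ((-0.7082138061523438, -1.2759666442871094), (89.7947769165039, 91.97925567626953), 79.80462646484375)
pointer_tip [322.9 203.3] 0.53
pointer_tip [230.9 172.4] 0.53
mark_tip [323.1 203.2] 0.38
gauge [315.  208.9] 0.93
gauge [174.3 230.3] 0.89
gauge [232.3 176.3] 0.81
(np.int64(265), np.int64(131), np.int64(395), np.int64(281))
```

{"api": "move_arm", "payload": {"plan": [[[-0.05,0.35,-0.07],0,0.9],[[-0.05,0.35,-0.07],0,0.9],[[-0.05,0.35,-0.08],0,0.9],[[0,0,0],0,0.9]]}}

```text
time_s: 17.7
ee_pos: [577.7, -17.1, 208.9]
ee_rot: [179.9, -0.0, 98.0]
force: [0.2, 1.0, 5.4]
gripper_width: 21.7
gripper_force: 10.0
```

```bash
python3 k.py k4
```

```text
17.7 [577.69 -17.07 208.94] [179.93  -0.03  98.  ] [0.16 0.96 5.38]
dial pts 1352 mean [583.95 -35.24 167.18] normal [ 0.99  0.14 -0.  ] yaw 8.01489902990868 rect ((-0.1407623291015625, -1.3691368103027344), (88.59849548339844, 94.78148651123047), 77.1518325805664)
pointer_tip [227.2 171.6] 0.6
pointer_tip [327.8 204.7] 0.5
pointer_tip [313.8 207.1] 0.41
mark_tip [327.4 203.9] 0.44
gauge [317.  207.3] 0.86
gauge [173.8 227.4] 0.76
gauge [234.8 177. ] 0.65
(np.int64(272), np.int64(132), np.int64(402), np.int64(282))
```

```bash
cat > r.py <<'E'
from f import *
yaw=np.radians(8.0); n=np.array([np.cos(yaw),np.sin(yaw),0]); h=np.array([-n[1],n[0],0])
def meas(p,G,off=7):
    F=p['frame'].astype(int); u0,v0=proj(p,G).astype(int); v,u=np.mgrid[v0:v0+75,u0-45:u0+45]; u=u.ravel();v=v.ravel(); c=F[v,u]
    def pl(k): 
        out=[]
        for a,b in zip(u[k],v[k]):
            c0,d=ray(p,(a,b)); X=c0+d*((G+n*off-c0)@n)/(d@n)-G; out.append((X@h,X[2]))
        return np.array(out)
    red=(c[:,0]-c[:,1:].max(1)>30); blk=c.max(1)<75
    r=pl(red);r=r[(r[:,1]>-110)&(r[:,1]<-45)]; wr=len(r); b=pl(blk)
    a=15.
    for _ in range(20):
        A=np.radians(a); piv=-30.8*np.array([np.sin(A),np.cos(A)]); q=r-piv; k=np.hypot(*q.T); q=q[(k>48)&(k<76)]
        e=np.degrees(np.arctan2(q.mean(0)[0],-q.mean(0)[1])); a=20.-e
    s=b[(abs(b[:,0]-piv[0])<7)&(b[:,1]<piv[1]+4)&(b[:,1]>piv[1]-52)]
    k=np.polyfit(s[:,1],s[:,0],1); print('a',a,'mark-plumb deg',e,'n',len(q),wr,'mark mean',q.mean(0)+piv,'pivot',piv,'pointer col at pivot',np.polyval(k,piv[1]),'slope deg',-np.degrees(np.arctan(k[0])),len(s), 'pointer-vs-mark mm', (q.mean(0)+piv)[0]-s[s[:,1]<piv[1]-20].mean(0)[0])
if __name__=='__main__':
    p=env.grab_frame('scene'); s=env.state(); G=s['ee_pos']+[0,0,19]; print(s['time_s'],s['ee_pos'],s['force'])
    pickle.dump(p,open('scene_k.pkl','wb')); meas(p,G)
    u,v=proj(p,s['ee_pos']).astype(int); save(p,sys.argv[1]+'.png',(u-65,v-30,u+65,v+100),4.5)
E
python3 r.py r1
```

```text
17.95 [577.73 -17.25 208.95] [0.57 0.04 5.43]
a 15.407705336467643 mark-plumb deg 4.592294663532358 n 33 33 mark mean [ -3.11 -92.87] pivot [ -8.18 -29.69] pointer col at pivot -9.627654978667712 slope deg -0.95228189246294 66 pointer-vs-mark mm 7.126418325659183
```

View pics/r1.png

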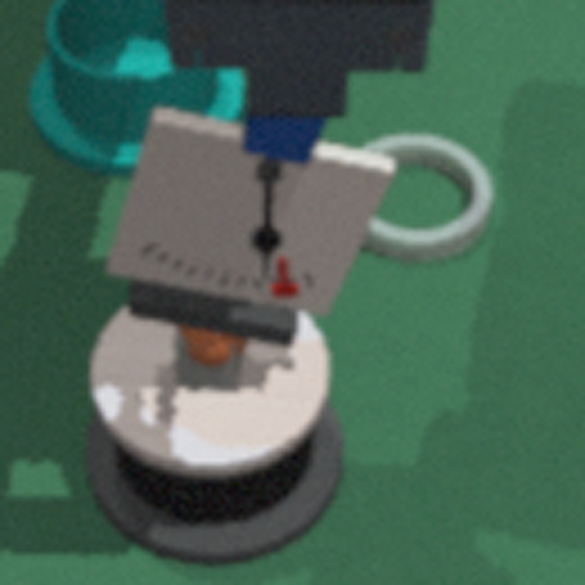

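View: tilted about 15°, pointer at crop (267,240), red mark at (284,280), roughly 5 to 6° to go.

{"api": "move_arm", "payload": {"plan": [[[-0.04,0.3,-0.08],0,0.9],[[-0.05,0.35,-0.09],0,0.9],[[-0.04,0.3,-0.09],0,0.9],[[0,0,0],0,0.9],[[0,0,0],0,0.9]]}}

```text
time_s: 18.45
ee_pos: [576.3, -7.6, 206.3]
ee_rot: [179.9, -0.1, 98.0]
force: [-0.7, 1.0, 5.2]
gripper_width: 21.8
gripper_force: 10.0
```

{"api": "move_arm", "payload": {"plan": [[[0,0,0],0,0.9],[[0,0,0],0,0.9],[[0,0,0],0,0.9],[[0,0,0],0,0.9],[[0,0,0],0,0.9]]}}

```text
time_s: 18.95
ee_pos: [576.3, -7.7, 206.3]
ee_rot: [179.9, -0.1, 98.0]
force: [-0.4, 1.5, 5.5]
gripper_width: 21.9
gripper_force: 10.0
```

```bash
python3 r.py r2;python3 r.py r2;python3 r.py r2
```

```text
19.0 [576.33  -7.7  206.26] [0.14 0.72 5.  ]
a 20.441985187157293 mark-plumb deg -0.4419851871572919 n 30 30 mark mean [-11.25 -93.19] pivot [-10.76 -28.86] pointer col at pivot -12.487416625186755 slope deg -0.27560383766638213 64 pointer-vs-mark mm 1.4499192494569453
19.05 [576.34  -7.68 206.29] [-0.16  1.02  5.32]
a 20.15058813023784 mark-plumb deg -0.15058813023783998 n 29 29 mark mean [-10.78 -94.16] pivot [-10.61 -28.91] pointer col at pivot -12.583364500926706 slope deg -0.09944761339051841 67 pointer-vs-mark mm 1.89112327124122
19.1 [576.34  -7.72 206.27] [-0.21  1.15  5.6 ]
a 20.24876417162838 mark-plumb deg -0.24876417162837974 n 28 28 mark mean [-10.94 -94.12] pivot [-10.66 -28.9 ] pointer col at pivot -12.611289937485246 slope deg 0.7089920531117805 69 pointer-vs-mark mm 1.2334654034831747
```

```bash
cat > r3.py <<'E'
from r import *
Fs=[]
for i in range(8): p=env.grab_frame('scene'); Fs.append(p['frame'].astype(float))
A=np.mean(Fs,0); s=env.state(); G=s['ee_pos']+[0,0,19]; print(s['time_s'],s['ee_pos'],s['force'])
off=7; S=2.  # rectify dial plane: S px/0.5mm
H=lambda y,z: proj(p,G+n*off+h*y+np.array([0,0,z]))
src=np.float32([H(-40,0),H(40,0),H(40,-110),H(-40,-110)]); k=5
M=cv2.getPerspectiveTransform(src,np.float32([[0,0],[80*k,0],[80*k,110*k],[0,110*k]]))
W=cv2.warpPerspective(A.astype(np.float32),M,(80*k,110*k),flags=cv2.INTER_CUBIC)
red=np.clip(W[:,:,0]-W[:,:,1:].max(2)-15,0,None); dark=np.clip(110-W.max(2),0,None)
X=np.arange(80*k)/k-40
for z in range(-32,-108,-4):
    i=slice(int(-z*k-2*k),int(-z*k+2*k)); o=[]
    for w,lo,hi in ((dark,-20,-4),(red,-22,8)):
        m=(X>lo)&(X<hi); ww=w[i][:,m].sum(0); o.append((round((ww*X[m]).sum()/max(ww.sum(),1e-6),2),int(ww.sum())))
    print(z,*o)
cv2.imwrite('pics/'+sys.argv[1]+'.png',cv2.resize(W[:,:,::-1].clip(0,255).astype(np.uint8),None,fx=1.05,fy=1.05))
E
python3 r3.py r3
```

```text
19.5 [576.35  -7.71 206.28] [-0.19  0.88  4.83]
-32 (np.float64(-12.54), 56934) (np.float64(0.0), 0)
-36 (np.float64(-12.53), 30792) (np.float64(0.0), 0)
-40 (np.float64(-12.51), 23408) (np.float64(0.0), 0)
-44 (np.float64(-12.48), 23962) (np.float64(0.0), 0)
-48 (np.float64(-12.42), 24680) (np.float64(0.0), 0)
-52 (np.float64(-12.44), 24304) (np.float64(0.0), 0)
-56 (np.float64(-12.52), 23388) (np.float64(0.0), 0)
-60 (np.float64(-12.75), 43383) (np.float64(0.0), 0)
-64 (np.float64(-12.6), 85594) (np.float64(0.0), 0)
-68 (np.float64(-12.59), 94929) (np.float64(0.0), 0)
-72 (np.float64(-12.7), 63856) (np.float64(0.0), 0)
-76 (np.float64(-12.85), 24341) (np.float64(-10.32), 1947)
-80 (np.float64(-12.63), 15916) (np.float64(-10.47), 6240)
-84 (np.float64(-12.49), 14950) (np.float64(-10.5), 7295)
-88 (np.float64(-12.5), 14180) (np.float64(-10.78), 9634)
-92 (np.float64(-12.64), 5637) (np.float64(-10.95), 29605)
-96 (np.float64(-12.91), 3521) (np.float64(-10.86), 58870)
-100 (np.float64(-12.22), 4393) (np.float64(-11.01), 41047)
-104 (np.float64(-16.68), 3178) (np.float64(-10.97), 3919)
```

Averaged and rectified frames put the pointer line at -12.6 mm and the mark at about -10.9 mm, so roughly 1.4° short. A small further rock.

{"api": "move_arm", "payload": {"plan": [[[-0.02,0.14,-0.04],0,0.9],[[-0.02,0.14,-0.04],0,0.9],[[0,0,0],0,0.9],[[0,0,0],0,0.9],[[0,0,0],0,0.9]]}}

```text
time_s: 20.0
ee_pos: [575.9, -5.1, 205.4]
ee_rot: [180.0, -0.0, 98.0]
force: [-0.4, 1.2, 5.5]
gripper_width: 21.8
gripper_force: 10.0
```

{"api": "move_arm", "payload": {"plan": [[[0,0,0],0,0.9],[[0,0,0],0,0.9],[[0,0,0],0,0.9],[[0,0,0],0,0.9],[[0,0,0],0,0.9]]}}

```text
time_s: 20.5
ee_pos: [575.9, -5.1, 205.4]
ee_rot: [180.0, -0.0, 98.0]
force: [-0.1, 0.9, 4.8]
gripper_width: 21.9
gripper_force: 10.0
```

```bash
python3 r3.py r4
```

```text
20.9 [575.94  -5.08 205.44] [-0.79  1.08  5.51]
-32 (np.float64(-13.41), 57804) (np.float64(0.0), 0)
-36 (np.float64(-13.45), 33249) (np.float64(0.0), 0)
-40 (np.float64(-13.3), 26046) (np.float64(0.0), 0)
-44 (np.float64(-13.37), 24003) (np.float64(0.0), 0)
-48 (np.float64(-13.35), 24076) (np.float64(0.0), 0)
-52 (np.float64(-13.29), 24106) (np.float64(0.0), 0)
-56 (np.float64(-13.22), 25255) (np.float64(0.0), 0)
-60 (np.float64(-13.26), 47695) (np.float64(0.0), 0)
-64 (np.float64(-13.27), 86333) (np.float64(0.0), 0)
-68 (np.float64(-13.31), 92490) (np.float64(0.0), 0)
-72 (np.float64(-13.38), 61513) (np.float64(0.0), 0)
-76 (np.float64(-13.58), 25104) (np.float64(0.0), 0)
-80 (np.float64(-13.66), 16249) (np.float64(-14.39), 1463)
-84 (np.float64(-13.68), 15735) (np.float64(-14.3), 2209)
-88 (np.float64(-13.57), 14964) (np.float64(-13.87), 5556)
-92 (np.float64(-14.19), 11203) (np.float64(-13.35), 25659)
-96 (np.float64(-15.7), 5678) (np.float64(-13.07), 59027)
-100 (np.float64(-15.27), 3793) (np.float64(-13.12), 34386)
-104 (np.float64(-17.9), 2779) (np.float64(-12.99), 1543)
```

View pics/r4.png

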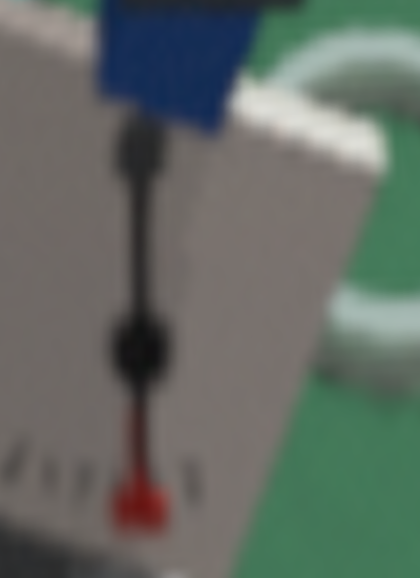

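The pointer (rectified column 140) runs straight onto the red mark at (140,505), within about 0.3°. One last check that the plate is still seated and things are steady, then hand in.

```bash
python3 - <<'E'
from f import *
p=env.grab_frame('scene'); P,C=cloud(p); d=np.hypot(P[:,0]-582,P[:,1]+52.5)
q=P[(d<50)&(d>22)&(P[:,2]>60)&(P[:,2]<76)&(C.min(1)>90)]; k=np.linalg.lstsq(np.c_[q[:,:2]-[582,-52.5],np.ones(len(q))],q[:,2],rcond=None)[0]
print(len(q),'tilt',np.degrees(k[:2]),'z',k[2]); s=env.state(); print(s['time_s'],s['force'],s['gripper_force'])
if abs(np.degrees(k[:2])).max()<1.5 and abs(k[2]-68.5)<2: print(env.job_done())
E
```

```text
937 tilt [ 0.03 -0.1 ] z 69.19927526578287
20.95 [-0.48  0.66  4.94] 10.004057139158249
the job is handed in; nothing more can be done
None
```

I handed the job in at about 21 s: the plate is seated level on the black cup, and the gauge is still held on the stud, rocked about 20° so its pointer sits on the red mark to within about half a degree.

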